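# Open the label printer for a new roll

### The job

The label printer on the desk has run out of labels: open it ready for a new roll. Press its release tab down so that the sprung lid pops up, then push the lid right back until it rests fully open by itself, and take your hand away. Only press and push: do not pick up, shove or tip the printer, and leave the things around it where they stand.

Things in the scene. Friction and masses are not known exactly. Their poses are not given: they have to be found in the camera images.
- printer: Desktop label printer loose on its feet, 1.3 kg, grey, white lid with a clear window. Origin: centre of underside; x axis to its rear, z up. Body 130 mm wide (y), x -86 to +89 mm; apron in front 64 mm high, rear block behind the hinge 98 mm, top of the shut lid 106 mm. Its front faces the robot, turned up to 0.4 rad. A push of some 6 N along the desk would slide it.
- tab (a joint): Rocking release tab, middle of the printer's front: 0 rad at rest, grows as its pad is pressed down, stop at 0.32. Sprung: about 2 N at the pad starts it, about 7 N takes it to the stop; it returns by itself. Its hook lets go of the lid at about 0.2 rad, with the pad's middle about 7 mm down (10 mm at the stop).
- tab_pad (a point): Middle of the top face of the tab's flat thumb pad (moves with the tab), 77 mm above the desk at rest. The pad is 34 mm wide (printer y); from this point it runs 13 mm to the front, and 24 mm to the rear, where the tab's upright hook stands 16 mm above the pad.
- lid (a joint): Lid hinge at the printer's rear: 0 rad shut (level), grows as the front edge rises. Hooked shut until the tab is pressed; then a spring lifts it softly within 2 s to about 0.7 rad, where it waits. From there it is pushed (about 1 N at the lip); past about 1.6 rad it sinks by its weight to its stop at 1.92, fully open, and stays; left short of upright it sinks back to 0.7.
- hinge (a point): Middle of the lid's hinge axis, which runs along printer y, 60 mm behind the printer's origin and 95 mm above the desk.
- lid_lip (a point): Middle of the lower front edge of the lid's lip (moves with the lid): 134 mm in front of the hinge axis and 12 mm below it when shut. The lip is 40 mm wide (printer y), 4 mm thick, 8 mm out from the lid's front skirt; the lid is 124 mm wide. With the lid sprung up a fingertip can get at the lip from the front.
- label_roll: Bystander: new roll of labels standing on end, 64 mm across, 57 mm high, with a 28 mm bore. Origin: centre of its underside.
- glue_stick: Bystander: upright glue stick, 28 mm across, 96 mm high. Origin: centre of its underside.
- eraser: Bystander: white eraser in a card sleeve, 48 x 23 x 14 mm. Origin: centre of its underside.
- tumbler: Bystander: glass tumbler 76 mm across, 105 mm high, with pencils up to 190 mm. Origin: centre of its underside.
- bamboo_box: Bystander: round bamboo box with a twist lid, 92 mm across, 72 mm high. Origin: centre of its underside.
- hole_punch: Bystander: steel two-hole punch, about 95 x 106 mm, 78 mm high with its lever. Origin: centre of its underside.
There are look-alikes about, which are no part of the job. What is shaped like the printer but black or yellow is not meant.

How it is judged (in metres and radians):
On the way, in this order (a step that is already met when the one before it is completed fails the run):
1. the release tab is pressed while the lid is still shut (value of joint tab above 0.1 rad and value of joint lid below 0.1 rad).
2. the lid has sprung up part of the way (value of joint lid between 0.4 and 1 rad), for 0.1 s.
At the end, for the whole second after the job is handed in: The lid rests against its stop (hinge above 1.8 of 1.92 rad) and is still, the release tab is back up (below 0.08 rad), and the printer stands level within 25 mm of where it was (value of joint lid above 1.8 rad and velocity of joint lid between -0.1 and 0.1 rad/s and value of joint tab below 0.08 rad and angle between printer's own z axis and vertical below 0.05 rad and distance of printer from where it was at the start of the episode below 0.025 m); the robot touches nothing.
It fails at once if the printer is shoved more than 25 mm, lifted more than 8 mm or tipped (distance of printer from where it was at the start of the episode above 0.025 m or height (world z) of printer above 0.008 m or angle between printer's own z axis and vertical above 0.12 rad).
It fails at once if a thing beside the printer is moved more than 25 mm or knocked over (distance of any of label_roll, glue_stick, eraser, tumbler, bamboo_box, hole_punch from where it was at the start of the episode above 0.025 m or angle between any of label_roll, glue_stick, eraser, tumbler, bamboo_box, hole_punch's own z axis and vertical above 0.4 rad).
It also fails if it takes over 51 s, if anything falls off the work surface, if the arm or the gripper's body presses on something with over 40 N, if the wrist force passes 120 N, or if a joint passes its speed limit or range.

### The arm

A 6-joint arm with a two-finger parallel gripper is mounted at the origin on the work surface. World frame = base frame: x ahead of the robot, y to its left, z up, the work surface at z = 0. Lengths are in mm, angles in rad, forces in N, time in s.
With the tool pointing down it reaches from about 300 to 775 mm from the base axis. Payload 14.6 kg.
Tool frame: the origin (TCP) lies midway between the tips of the shut fingers; the grasp point (between the pads) lies 19 mm behind it (manip.grip_depth is the distance from the TCP to the grasp point, in mm); x points along the fingers, y is the direction in which the jaws open and shut, and the axes are right-handed (so a half turn about x gives the same grasp; the last joint's range is limited). The gripper opens to 94 mm and grips with 3 to 60 N. Pads are 16 mm wide; open, the fingers measure 119 mm over their backs; the gripper's body (75 mm by 177 mm) begins 78 mm behind the grasp point.
Start: joints at [-1.263, 0.3, 1.521, -0, 1.321, -0.067], TCP at [201.34, -511.812, 205.446] pointing down, gripper open.
Joint ranges: [-3.03, 3.03], [-0.79, 2.21], [0.23, 2.52], [-1.04, 4.18], [0, 3.07], [-2.55, 2.55]. Speed limits (rad/s): [2.22, 2.22, 2.57, 3.14, 3.14, 3.14].

### API

Orientations are given as [roll, pitch, yaw] about the fixed x, y, z axes, in that order (R = Rz(yaw) Ry(pitch) Rx(roll)).
In Python, from cell import readout, cams, ticket, manip gives the robot as it stands. The module is installed in compiled form; this text tells all that it offers.
- The arm moves only by the tool apply_moves, never from a script. Its argument "plan" is one flat list of numbers, 7 for each row, row after row: the turn, a rotation vector about the tool's x, y, z in rad, then the shift along the tool's x, y, z in m, then the opening in per cent of the stroke, from 0 (shut) to 100 (fully open). In form: [wx, wy, wz, x, y, z, fingers, wx, wy, wz, x, y, z, fingers, ...]. A call has 1 to 5 rows; each row shifts and turns the commanded pose from where the row before left it, along the tool's axes as they then stand; what a row does not reach is not made up. A row lasts 1/8 s, in which the tool goes at most 62.5 mm and 10.7 degrees, less where a joint would pass 70% of its speed; a pose out of reach is approached as far as the arm can. A call with a gripper value outside its range is refused whole. The fingers move at their own pace and stop on an object; "force" is the grip in N (left out, the last holds). Time passes only in rows, so rows that do not move let the fingers close. It gives the time, the measured TCP pose, the force and the opening at its end, in the units of the state.
- readout.read_state(): the state, without advancing time (a new reading comes with each control period).
- cams.camera(name): name is "scene" or "top" or "wrist"; returns a dict with "image" (480x640x3 uint8, red, green, blue), "fovy" (degrees; the focal length in pixels is half the picture's height over the tangent of half this angle, whatever the lens; pixels are square), "cx", "cy" (the principal point, pixels), "position" and "orientation" of the camera in the world; the wrist camera has in their place "T_tool_cam" (4x4, takes a point from camera to tool coordinates, whose origin is the TCP and whose axes are the tool frame's). Camera axes: x right, y down, z forward; pixel columns grow to the right and rows downward; lengths in mm; the calibration is good to about 2 mm. The wrist camera is an equidistant fisheye: a pixel r from the principal point sees the ray r / f radians off the axis. A picture is of the moment at which its call begins: read the wrist's pose just before it. There is no depth.
- ticket.sign_off(): hands the job in, once; it reports no verdict.
The state is a dict: "clock": time; "joints": joint angles; "qd": joint speeds; "effort": joint torques, N m; "eef_pos": TCP position; "eef_rot": TCP orientation; "wrist_force": force on the tool from outside, world axes, zero at the start; "moment": the same for the moment, N m; "finger_gap": finger opening in mm.
Only numpy, scipy, OpenCV 4.12 (cv2) and the standard library are available. Lean on these libraries where they do the work, as an engineer would, in place of code of your own. Each camera call takes 0.05 s, during which the arm holds its last target.

## Working session

There is one attempt and no reset: what is moved stays moved. The work goes in short steps, Python scripts to look and compute and a tool call to move; the robot and the scene stay as the last step left them, time stands still between calls to the robot, and variables do not carry over. Pictures are saved under pics/ and viewed, and the job is handed in when it is done.

Besides the shell and the picture viewer there is one more tool, called after ">>>" as name(argument=value, ...) on one line, values as JSON. apply_moves: Moves the arm, as the interface text tells. Its arguments: {"type":"object","properties":{"plan":{"type":"array","items":{"type":"number"}},"force":{"type":"number"}},"required":["plan"]}

```bash
mkdir -p pics
python3 - <<'E'
from cell import readout, cams
import cv2,pickle
print(readout.read_state())
for n in ["scene","top","wrist"]:
    c=cams.camera(n); cv2.imwrite(f"pics/{n}0.png",c["image"][:,:,::-1])
    pickle.dump(c,open(f"{n}0.pkl","wb"))
    print(n,{k:v for k,v in c.items() if k!="image"})
E
```

```text
{'clock': 0.0, 'joints': array([-1.26261156e+00,  3.00447825e-01,  1.52159914e+00, -8.85557621e-06,
        1.32069636e+00, -6.65905989e-02]), 'qd': array([-4.99157089e-04,  1.39288127e-03,  7.18392977e-05,  1.36238669e-03,
        1.43281704e-03,  7.69450470e-04]), 'effort': array([ 8.55446451e-04, -5.31803226e+01, -3.52739596e+01,  7.08506349e-02,
        2.42993556e-02, -1.26439249e-04]), 'eef_pos': array([ 201.25289355, -511.56703565,  204.89146043]), 'eef_rot': array([-1.62993264,  1.56964563,  1.88643758]), 'wrist_force': array([ 0.01125185, -0.31755732,  0.46162305]), 'moment': array([-0.0174069 ,  0.00911863, -0.05366158]), 'finger_gap': 94.00401978719448}
scene {'fovy': 51.804277385845204, 'cx': 325.3331298986208, 'cy': 241.90629983883662, 'position': array([1027.68015258, -350.4272018 , 1036.87267549]), 'orientation': array([-2.54187282,  0.0131679 ,  0.94463253])}
top {'fovy': 49.966476728913904, 'cx': 319.5031297262437, 'cy': 237.16402239611338, 'position': array([ 333.11712962,   33.26585841, 1444.32427027]), 'orientation': array([-3.03375764,  0.01331992, -1.54784621])}
wrist {'fovy': 65.70646984690485, 'cx': 318.82059414060694, 'cy': 238.7934955558482, 'T_tool_cam': array([[-1.21021110e-03, -2.65856316e-01,  9.64011906e-01,
        -1.78740488e+02],
       [ 9.99999267e-01, -2.76715206e-04,  1.17907644e-03,
         3.91852494e-01],
       [-4.67081667e-05,  9.64012626e-01,  2.65856456e-01,
        -7.71301261e+01],
       [ 0.00000000e+00,  0.00000000e+00,  0.00000000e+00,
         1.00000000e+00]])}
```

View pics/scene0.png

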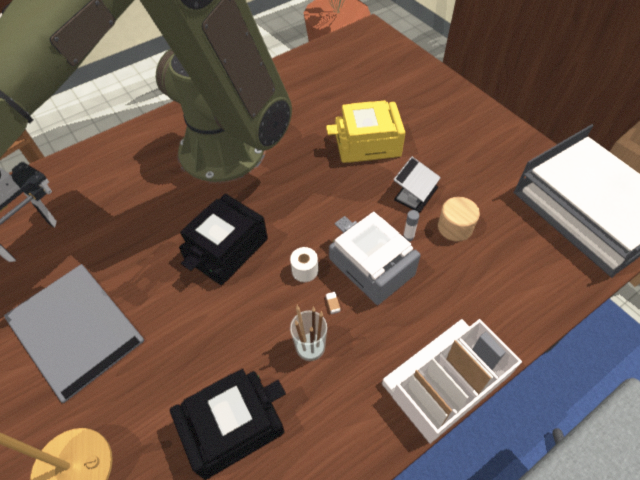

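View pics/top0.png

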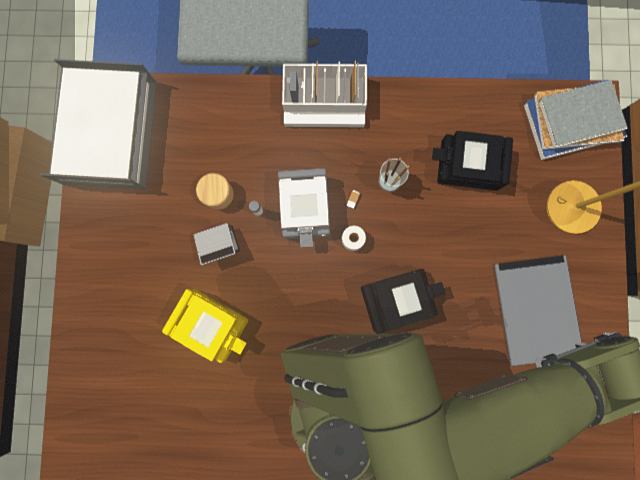

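The grey and white printer is at top-view (304,205), with its tab at (306,239), and at scene (374,255), tab (345,225). The roll is at top (353,238), and the glue stick at (256,208). I'll zoom in next.

Run:
```python
import cv2
t=cv2.imread("pics/top0.png")[150:260,180:400]; cv2.imwrite("pics/tz.png",cv2.resize(t,None,fx=3.6,fy=3.6,interpolation=cv2.INTER_CUBIC))
t=cv2.imread("pics/scene0.png")[190:320,280:480]; cv2.imwrite("pics/sz.png",cv2.resize(t,None,fx=4,fy=4,interpolation=cv2.INTER_CUBIC))
```

```text
(no output)
```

View pics/tz.png

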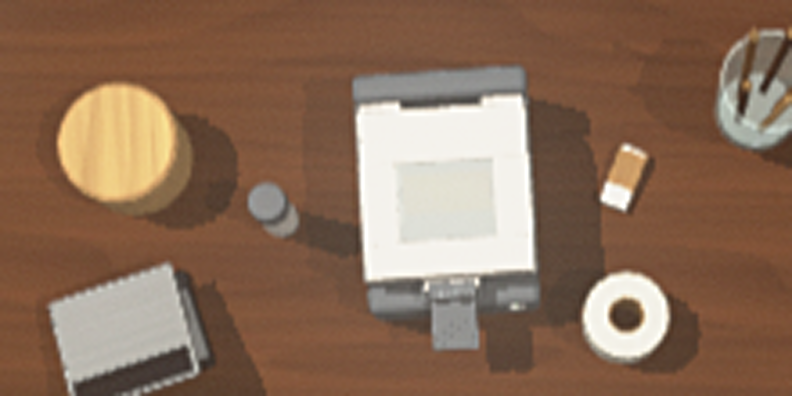

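View pics/sz.png

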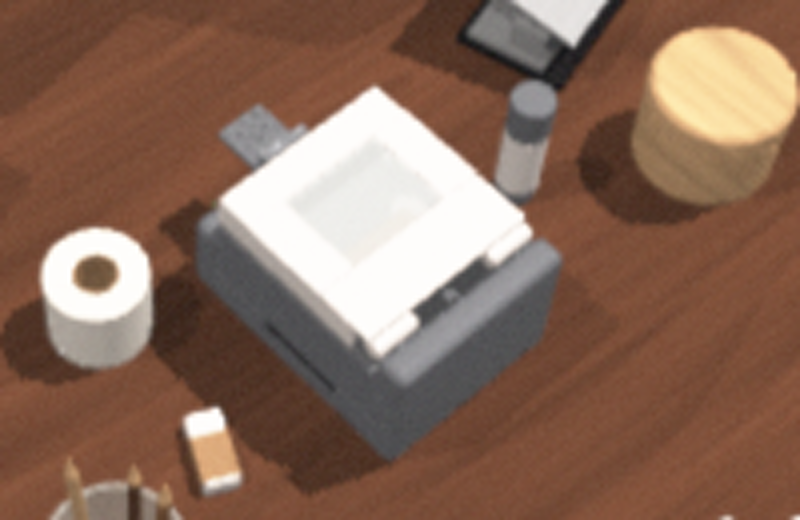

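```bash
cat > h.py <<'E'
import numpy as np,pickle
from scipy.spatial.transform import Rotation as R
def K(c):
    f=240/np.tan(np.radians(c["fovy"])/2); return f
def ray(c,uv):
    f=K(c); d=np.array([(uv[0]-c["cx"])/f,(uv[1]-c["cy"])/f,1.])
    return np.array(c["position"]),R.from_euler("xyz",c["orientation"]).as_matrix()@d
def plane(c,uv,z):
    p,d=ray(c,uv); return p+d*(z-p[2])/d[2]
def proj(c,X):
    q=R.from_euler("xyz",c["orientation"]).as_matrix().T@(np.array(X)-c["position"]); f=K(c)
    return np.array([c["cx"]+f*q[0]/q[2],c["cy"]+f*q[1]/q[2]])
def tri(l):
    A=np.zeros((3,3));b=np.zeros(3)
    for c,uv in l:
        p,d=ray(c,uv);d=d/np.linalg.norm(d);P=np.eye(3)-np.outer(d,d);A+=P;b+=P@p
    return np.linalg.solve(A,b)
def load(n): return pickle.load(open(n+".pkl","rb"))
E
python3 - <<'E'
from h import *
np.set_printoptions(precision=1,suppress=True)
t=load("top0");s=load("scene0")
T=lambda x,y:(x/3.6+180,y/3.6+150)
S=lambda x,y:(x/4+280,y/4+190)
for n,a,z in [("lidFL",(368,280),104),("lidFR",(536,272),104),("rearL",(354,77),98),("rearR",(524,67),98),("padFL",(433,349),77),("padFR",(478,348),77),("glue",(268,202),96),("roll",(626,316),57),("punch corner",(172,264),70),("box",(118,142),72)]:
    print(n,plane(t,T(*a),z))
for n,a,z in [("lidFL(robot left)",(375,87),104),("lidFR",(222,205),104),("rearL",(555,250),98),("rearR",(400,375),98),("padFL",(259,106),77),("padFR",(222,136),77),("glue",(533,100),96),("roll",(97,270),57),("box",(725,82),72)]:
    print("S",n,plane(s,S(*a),z))
print(tri([(t,T(433,349)),(s,S(259,106))]),tri([(t,T(478,348)),(s,S(222,136))]))
print(tri([(t,T(368,280)),(s,S(375,87))]),tri([(t,T(536,272)),(s,S(222,205))]))
E
```

```text
lidFL [500.5 152.9 104. ]
lidFR [508.9  30.5 104. ]
rearL [652.6 168.5  98. ]
rearR [662.6  42.6  98. ]
padFL [453.4 105.5  77. ]
padFR [454.8  72.2  77. ]
glue [557.8 229.2  96. ]
roll [483.2 -37.9  57. ]
punch corner [513.7 303.3  70. ]
box [605.3 347.6  72. ]
S lidFL(robot left) [501.5 157.3 104. ]
S lidFR [515.9  33.2 104. ]
S rearL [649.1 168.9  98. ]
S rearR [659.9  46.9  98. ]
S padFL [455.7 106.   77. ]
S padFR [460.6  74.4  77. ]
S glue [560.6 231.3  96. ]
S roll [483.8 -34.2  57. ]
S box [608.3 350.1  72. ]
[454.  106.4  74.7] [456.5  74.4  72.1]
[501.5 154.5 105.6] [511.3  33.1  98.1]
```

```bash
cat >> h.py <<'E'
np.set_printoptions(precision=4,suppress=True)
PSI=0.09
def target(a,psi=PSI,flip=False):
    h=np.array([np.cos(psi),np.sin(psi),0]); x=np.sin(a)*h+np.array([0,0,-np.cos(a)])
    y=np.array([-np.sin(psi),np.cos(psi),0])
    if flip:y=-y
    return np.column_stack([x,y,np.cross(x,y)])
def go(st,p,Rt,n=None):
    Rc=R.from_euler("xyz",st["eef_rot"]).as_matrix(); 
    rv=R.from_matrix(Rc.T@Rt).as_rotvec(); d=np.array(p)-st["eef_pos"]
    m=n or int(max(np.ceil(np.linalg.norm(rv)/0.17),np.ceil(np.linalg.norm(d)/55)))
    out=[]
    for i in range(m):
        Ri=Rc@R.from_rotvec(rv*(i+1)/m).as_matrix()
        out.append(np.round(np.r_[rv/m,Ri.T@d/m/1000],4))
    return out
E
python3 - <<'E'
from h import *
from cell import readout
s=readout.read_state()
print(R.from_euler("xyz",s["eef_rot"]).as_matrix())
for fl in (0,1):
    o=go(s,[440,88,190],target(0.5,flip=fl)); print(len(o),o[0][:3]*len(o))
    if len(o)<20:
        for r in o: print(r)
E
```

```text
[[-0.0003  0.3661 -0.9306]
 [ 0.0008 -0.9306 -0.3661]
 [-1.     -0.0009 -0.    ]]
17 [-2.7744 -0.102   0.7089]
[-0.1632 -0.006   0.0417 -0.0003 -0.0231 -0.0301]
[-0.1632 -0.006   0.0417 -0.0014 -0.0179 -0.0335]
[-0.1632 -0.006   0.0417 -0.0022 -0.0121 -0.0359]
[-0.1632 -0.006   0.0417 -0.0028 -0.006  -0.0374]
[-0.1632 -0.006   0.0417 -0.0032  0.0003 -0.0378]
[-0.1632 -0.006   0.0417 -0.0032  0.0066 -0.0373]
[-0.1632 -0.006   0.0417 -0.0031  0.0127 -0.0357]
[-0.1632 -0.006   0.0417 -0.0026  0.0184 -0.0331]
[-0.1632 -0.006   0.0417 -0.0019  0.0236 -0.0297]
[-0.1632 -0.006   0.0417 -0.001   0.0282 -0.0254]
[-0.1632 -0.006   0.0417  0.0001  0.032  -0.0205]
[-0.1632 -0.006   0.0417  0.0014  0.0348 -0.015 ]
[-0.1632 -0.006   0.0417  0.0028  0.0367 -0.0092]
[-0.1632 -0.006   0.0417  0.0043  0.0376 -0.0031]
[-0.1632 -0.006   0.0417  0.0059  0.0374  0.003 ]
[-0.1632 -0.006   0.0417  0.0075  0.0361  0.009 ]
[-0.1632 -0.006   0.0417  0.009   0.0339  0.0146]
12 [0.2784 0.4968 0.072 ]
[ 0.0232  0.0414  0.006   0.0026 -0.0401 -0.0358]
[ 0.0232  0.0414  0.006   0.0038 -0.0409 -0.0347]
[ 0.0232  0.0414  0.006   0.0049 -0.0417 -0.0336]
[ 0.0232  0.0414  0.006   0.006  -0.0425 -0.0324]
[ 0.0232  0.0414  0.006   0.0071 -0.0433 -0.0311]
[ 0.0232  0.0414  0.006   0.0081 -0.0441 -0.0298]
[ 0.0232  0.0414  0.006   0.009  -0.0448 -0.0284]
[ 0.0232  0.0414  0.006   0.0099 -0.0455 -0.027 ]
[ 0.0232  0.0414  0.006   0.0107 -0.0462 -0.0255]
[ 0.0232  0.0414  0.006   0.0115 -0.0468 -0.0239]
[ 0.0232  0.0414  0.006   0.0121 -0.0474 -0.0224]
[ 0.0232  0.0414  0.006   0.0128 -0.048  -0.0207]
```

>>> apply_moves(plan=[0.0232,0.0414,0.006,0.0026,-0.0401,-0.0358,0,0.0232,0.0414,0.006,0.0038,-0.0409,-0.0347,0,0.0232,0.0414,0.006,0.0049,-0.0417,-0.0336,0,0.0232,0.0414,0.006,0.006,-0.0425,-0.0324,0,0.0232,0.0414,0.006,0.0071,-0.0433,-0.0311,0], force=20)

```text
clock: 0.78
eef_pos: [294.8, -258.2, 192.5]
eef_rot: [3.057, 1.36, 0.173]
wrist_force: [-0.2, 0.1, 0.1]
finger_gap: 47.5
```

>>> apply_moves(plan=[0.0232,0.0414,0.006,0.0081,-0.0441,-0.0298,0,0.0232,0.0414,0.006,0.009,-0.0448,-0.0284,0,0.0232,0.0414,0.006,0.0099,-0.0455,-0.027,0,0.0232,0.0414,0.006,0.0107,-0.0462,-0.0255,0,0.0232,0.0414,0.006,0.0115,-0.0468,-0.0239,0])

```text
clock: 1.4
eef_pos: [388.1, -6.1, 180.3]
eef_rot: [3.116, 1.151, 0.113]
wrist_force: [0.3, -0.5, -0.0]
finger_gap: 0.7
```

>>> apply_moves(plan=[0.0232,0.0414,0.006,0.0121,-0.0474,-0.0224,0,0.0232,0.0414,0.006,0.0128,-0.048,-0.0207,0,0,0,0,0,0,0,0])

```text
clock: 1.78
eef_pos: [424.5, 96.3, 174.3]
eef_rot: [3.141, 1.071, 0.095]
wrist_force: [0.6, -0.6, -0.0]
finger_gap: 0.6
```

Run:
```python
from h import *
from cell import readout,cams
import cv2
s=readout.read_state()
print(s["eef_pos"],s["joints"],s["wrist_force"],s["finger_gap"])
for o in go(s,[468,90,100],target(0.5,flip=1),3): print(o)
c=cams.camera("wrist");cv2.imwrite("pics/w1.png",c["image"][:,:,::-1])
pickle.dump((s,c),open("w1.pkl","wb"))
c=cams.camera("top");cv2.imwrite("pics/t1.png",c["image"][:,:,::-1])
```

```text
[424.5394  96.3043 174.3403] [ 0.1574 -0.1991  2.2034 -0.0497  0.6393  1.6646] [ 0.6071 -0.5859 -0.0276] 0.554798044074122
[ 0.0017  0.0002  0.0009  0.0286  0.0034 -0.0006]
[ 0.0017  0.0002  0.0009  0.0286  0.0034 -0.0006]
[ 0.0017  0.0002  0.0009  0.0286  0.0034 -0.0006]
```

View pics/w1.png

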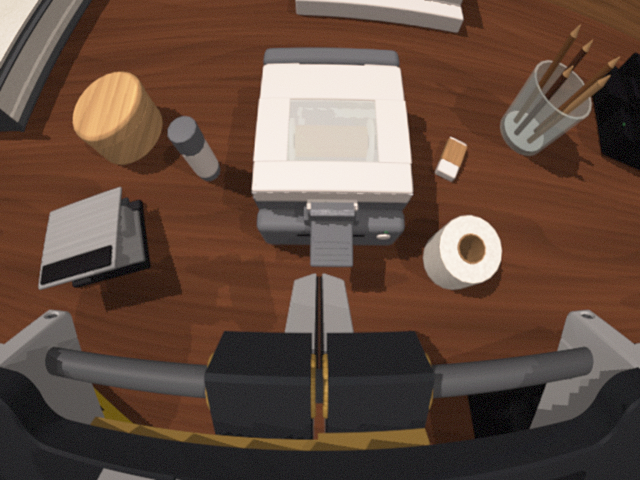

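The wrist view shows the printer straight ahead. The pad's front edge runs (311,266)-(352,266), the hook is at (331,210), and the closed fingers are at (320,280). I'll locate the pad more exactly.

```bash
cat >> h.py <<'E'
def wray(st,c,uv):
    f=K(c); v=np.array([uv[0]-c["cx"],uv[1]-c["cy"]]); r=np.linalg.norm(v); th=r/f
    d=np.r_[np.sin(th)*v/r,np.cos(th)]
    Rt=R.from_euler("xyz",st["eef_rot"]).as_matrix(); T=c["T_tool_cam"]
    return Rt@T[:3,3]+st["eef_pos"],Rt@T[:3,:3]@d
def wplane(st,c,uv,z):
    p,d=wray(st,c,uv); return p+d*(z-p[2])/d[2]
E
python3 - <<'E'
from h import *
s,c=load("w1")
for n,u,z in [("padFL",(311,266),77),("padFR",(352,266),77),("lidFL",(253,192),100),("lidFR",(412,194),100),("rearL",(264,51),98),("rearR",(398,52),98),("bodyFL",(259,236),60),("bodyFR",(405,236),60),("rollbase top",(472,250),57)]: print(n,wplane(s,c,u,z))
E
```

```text
padFL [452.0714 104.3871  77.    ]
padFR [455.1416  71.9453  77.    ]
lidFL [501.6082 154.306  100.    ]
lidFR [512.2951  30.5429 100.    ]
rearL [647.0283 169.1856  98.    ]
rearR [659.9621  42.0095  98.    ]
bodyFL [476.2196 152.2044  60.    ]
bodyFR [488.3815  26.3362  60.    ]
rollbase top [482.347  -38.4914  57.    ]
```

Run:
```python
from h import *
from cell import readout
s=readout.read_state()
for o in go(s,[468,89.5,88],target(0.5,0.095,flip=1),4): print(o)
Rt=target(0.5,0.095,flip=1); print("down5",Rt.T@[0,0,-.005], "up5/back",Rt.T@[-.02,-.002,0.0])
```

```text
[-0.0003  0.0003 -0.0006  0.0242  0.0019  0.001 ]
[-0.0003  0.0003 -0.0006  0.0241  0.0019  0.001 ]
[-0.0003  0.0003 -0.0006  0.0241  0.0019  0.001 ]
[-0.0003  0.0003 -0.0006  0.0241  0.0019  0.001 ]
down5 [0.0044 0.     0.0024] up5/back [-0.0096  0.0001  0.0176]
```

>>> apply_moves(plan=[0,0,0,0.024,0.002,0.001,0,0,0,0,0.024,0.002,0.001,0,0,0,0,0.024,0.002,0.001,0,0,0,0,0.024,0.002,0.001,0,0,0,0,0,0,0,0])

```text
clock: 2.5
eef_pos: [467.7, 86.6, 87.7]
eef_rot: [3.138, 1.074, 0.085]
wrist_force: [0.4, 0.6, 0.0]
finger_gap: 0.1
```

Run:
```python
from h import *
from cell import readout,cams
import cv2
s=readout.read_state()
print(s["eef_pos"],s["wrist_force"])
c=cams.camera("wrist");cv2.imwrite("pics/w2.png",c["image"][:,:,::-1])
```

```text
[467.7185  86.6147  87.7206] [0.3908 0.6115 0.0424]
```

View pics/w2.png

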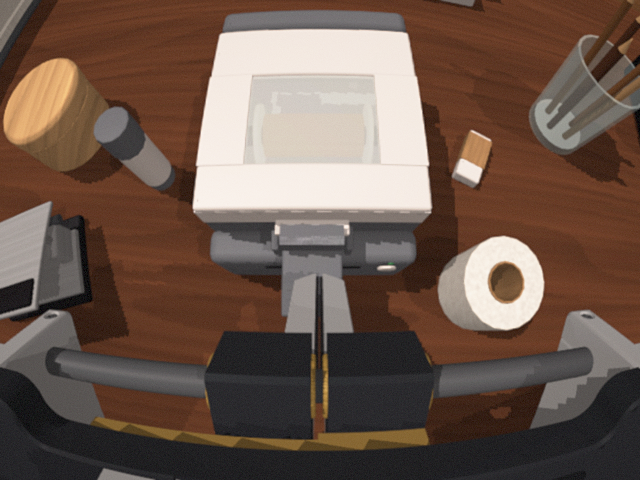

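The fingertip (320,278) is above the pad, about 3 mm right of its centre (313). I'll correct that and press.

>>> apply_moves(plan=[0,0,0,0.004,-0.003,0.002,0,0,0,0,0.004,0,0.002,0,0,0,0,0.0035,0,0.002,0,0,0,0,0,0,0,0])

```text
clock: 3.05
eef_pos: [467.8, 91.7, 75.6]
eef_rot: [3.14, 1.071, 0.089]
wrist_force: [-2.8, 0.4, 2.8]
finger_gap: 0.2
```

Run:
```python
from h import *
from cell import readout,cams
import cv2
s=readout.read_state()
print(s["eef_pos"],s["wrist_force"])
c=cams.camera("wrist");cv2.imwrite("pics/w3.png",c["image"][:,:,::-1])
```

```text
[467.8433  91.6581  75.6267] [-2.7736  0.4325  2.8362]
```

View pics/w3.png

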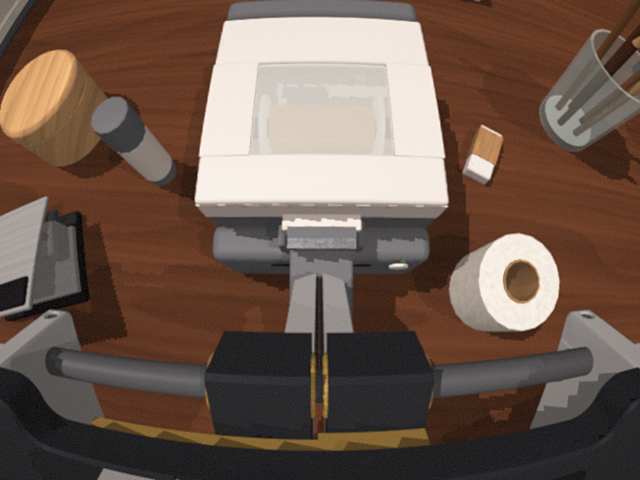

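The tab is partly down and the wrist force is about 3 N. I'll press further, easing back slightly to reduce the sideways load.

>>> apply_moves(plan=[0,0,0,0.0015,0,0.002,0,0,0,0,0.0015,0,0.0015,0,0,0,0,0,0,0,0])

```text
clock: 3.48
eef_pos: [466.8, 91.5, 71.7]
eef_rot: [3.14, 1.07, 0.089]
wrist_force: [2.5, -0.1, 4.5]
finger_gap: 0.7
```

Run:
```python
from h import *
from cell import readout,cams
import cv2
s=readout.read_state()
print(s["eef_pos"],s["wrist_force"])
c=cams.camera("wrist");cv2.imwrite("pics/w4.png",c["image"][:,:,::-1])
```

```text
[466.8192  91.5286  71.7367] [ 2.5368 -0.0692  4.4879]
```

View pics/w4.png

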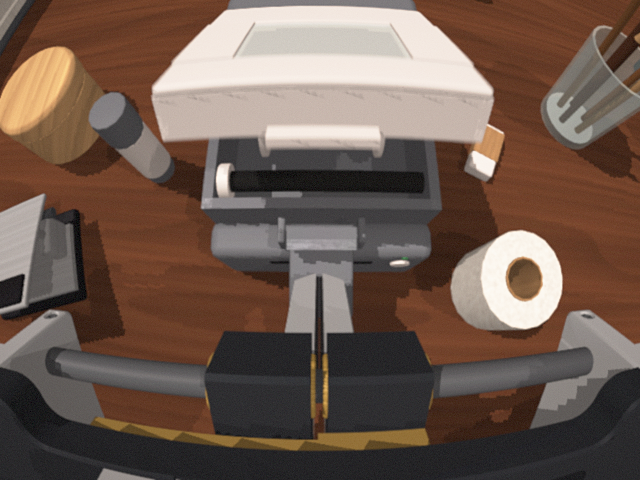

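The lid has been released and is rising, with its lip at (320,140). I'll retract along the tool axis and give it time to finish.

>>> apply_moves(plan=[0,0,0,-0.03,0,0,0,0,0,0,-0.03,0,0,0,0,0,0,0,0,0,0,0,0,0,0,0,0,0,0,0,0,0,0,0,0])

```text
clock: 4.15
eef_pos: [437.6, 88.9, 123.0]
eef_rot: [3.14, 1.073, 0.088]
wrist_force: [-0.6, -0.6, -0.9]
finger_gap: 0.4
```

>>> apply_moves(plan=[0,0,0,0,0,0,0,0,0,0,0,0,0,0,0,0,0,0,0,0,0,0,0,0,0,0,0,0,0,0,0,0,0,0,0])

```text
clock: 4.78
eef_pos: [437.8, 88.9, 124.2]
eef_rot: [3.14, 1.071, 0.089]
wrist_force: [0.8, -0.1, -0.4]
finger_gap: 0.4
```

>>> apply_moves(plan=[0,0,0,0,0,0,0,0,0,0,0,0,0,0,0,0,0,0,0,0,0,0,0,0,0,0,0,0,0,0,0,0,0,0,0])

```text
clock: 5.4
eef_pos: [437.7, 88.9, 124.1]
eef_rot: [3.14, 1.071, 0.089]
wrist_force: [-1.0, 0.2, 0.5]
finger_gap: 0.6
```

Run:
```python
from h import *
from cell import readout,cams
import cv2
s=readout.read_state()
print(s["eef_pos"],s["eef_rot"],s["wrist_force"])
c=cams.camera("wrist");cv2.imwrite("pics/w5.png",c["image"][:,:,::-1]);pickle.dump((s,c),open("w5.pkl","wb"))
c=cams.camera("scene");cv2.imwrite("pics/s5.png",c["image"][:,:,::-1]);pickle.dump(c,open("s5.pkl","wb"))
t=c["image"][170:320,270:470,::-1]; cv2.imwrite("pics/s5z.png",cv2.resize(t,None,fx=4,fy=4,interpolation=cv2.INTER_CUBIC))
```

```text
[437.7499  88.9255 124.1253] [3.1397 1.0707 0.0886] [-0.9877  0.1944  0.485 ]
```

View pics/w5.png

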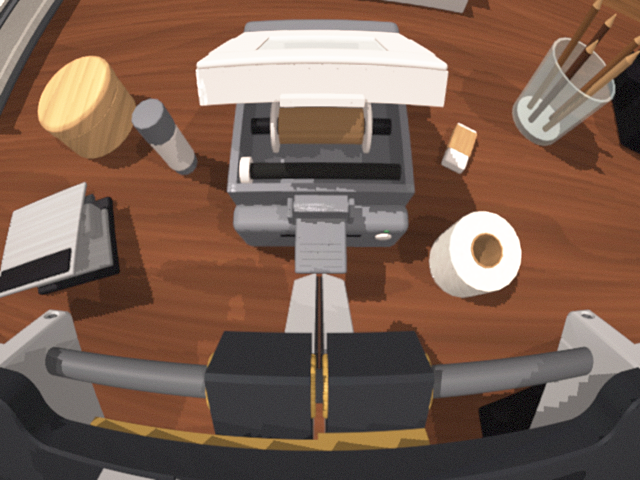

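View pics/s5z.png

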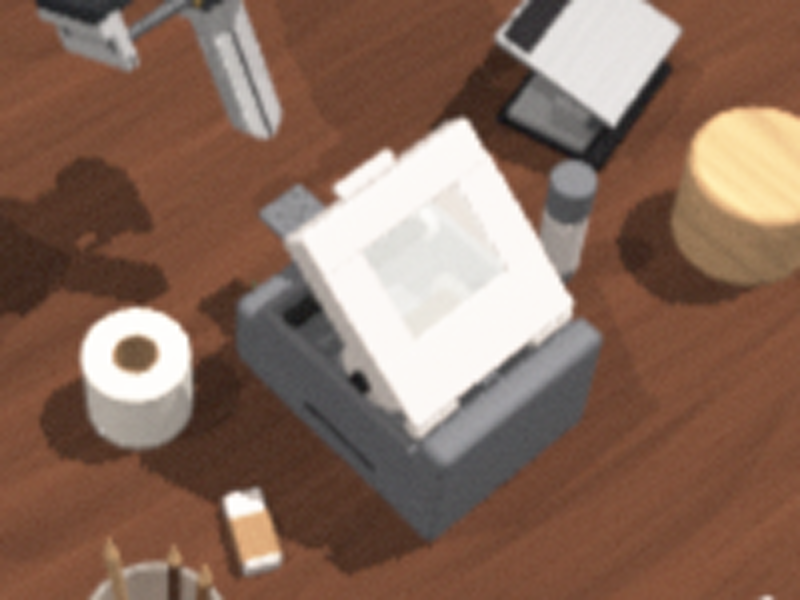

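```bash
cat >> h.py <<'E'
HX=np.array([np.cos(PSI),np.sin(PSI),0]); ORG=np.array([566,98.5,0])
def lip(t,dy=0): return ORG+HX*(60-134*np.cos(t)-12*np.sin(t))+np.array([0,0,95+134*np.sin(t)-12*np.cos(t)])
E
python3 - <<'E'
from h import *
from cell import readout
s5=load("s5");sw,w=load("w5")
Z=lambda x,y:(270+x/4,170+y/4)
print(lip(.7))
for su,wu in [(Z(336,190),(365,97)),(Z(395,155),(274,97))]:
    A=np.zeros((3,3));b=np.zeros(3)
    for p,d in (ray(s5,su),wray(sw,w,wu)):
        d=d/np.linalg.norm(d);P=np.eye(3)-np.outer(d,d);A+=P;b+=P@p
    print(np.linalg.solve(A,b))
s=readout.read_state()
for o in go(s,lip(.7)+[-23,-2,-15],target(0.1,flip=1),4): print(o)
E
```

```text
[515.9838  93.9863 172.1471]
[525.7104  75.0493 170.9478]
[524.0126 118.6015 167.2801]
[ 0.0001 -0.1    -0.0002 -0.0022  0.0005 -0.0159]
[ 0.0001 -0.1    -0.0002 -0.0038  0.0005 -0.0156]
[ 0.0001 -0.1    -0.0002 -0.0053  0.0005 -0.0152]
[ 0.0001 -0.1    -0.0002 -0.0068  0.0005 -0.0146]
```

>>> apply_moves(plan=[0,-0.1,0,-0.002,-0.0005,-0.016,0,0,-0.1,0,-0.004,-0.0005,-0.0155,0,0,-0.1,0,-0.0055,-0.0005,-0.015,0,0,-0.1,0,-0.007,-0.0005,-0.0145,0,0,0,0,0,0,0,0])

```text
clock: 6.12
eef_pos: [490.0, 95.7, 162.9]
eef_rot: [3.133, 1.471, 0.082]
wrist_force: [-0.6, -0.3, -0.5]
finger_gap: 0.3
```

Run:
```python
from h import *
from cell import readout,cams
import cv2
s=readout.read_state()
print(s["eef_pos"],s["eef_rot"],s["wrist_force"],s["joints"])
c=cams.camera("wrist");a=c["image"][:,:,::-1]
c=cams.camera("scene");t=c["image"][130:280,230:430,::-1]
cv2.imwrite("pics/c6.png",np.vstack([cv2.resize(a,(400,300)),cv2.resize(t,(400,300),interpolation=cv2.INTER_CUBIC)]))
Rt=R.from_euler("xyz",s["eef_rot"]).as_matrix(); p=s["eef_pos"]
for t in np.arange(.7,1.81,.1):
    q=lip(t)+[-6,0,-15]
    print(round(t,2),q,Rt.T@(q-p)/1000); p=q
```

```text
[490.02    95.6705 162.9088] [3.133  1.4707 0.0815] [-0.5786 -0.3022 -0.5307] [ 0.1216  0.1709  1.7875 -0.0045  1.0831  1.6042]
0.7 [509.9838  93.9863 157.1471] [ 0.0077  0.0035 -0.0191]
0.8 [518.2029  94.7281 167.7652] [-0.0097  0.     -0.0093]
0.9 [527.4367  95.5614 177.5065] [-0.0088  0.     -0.0102]
1.0 [537.5929  96.4779 186.2735] [-0.0077  0.     -0.011 ]
1.1 [548.5701  97.4685 193.9786] [-0.0066  0.     -0.0117]
1.2 [560.2585  98.5233 200.5449] [-0.0054  0.     -0.0123]
1.3 [572.5415  99.6318 205.9068] [-0.0041  0.     -0.0128]
1.4 [585.2962 100.7828 210.0107] [-0.0028  0.     -0.0132]
1.5 [598.3952 101.9649 212.8155] [-0.0015  0.     -0.0134]
1.6 [611.7077 103.1663 214.2933] [-0.0001  0.     -0.0134]
1.7 [625.1006 104.3749 214.4292] [ 0.0012  0.     -0.0134]
1.8 [638.4402 105.5787 213.222 ] [ 0.0025  0.     -0.0132]
```

View pics/c6.png

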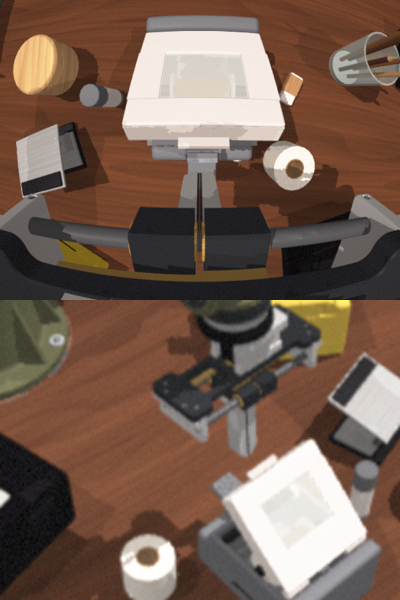

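The fingertip is in front of the lip and centred on it, and no force registers. I'll push slowly along the lip's arc.

>>> apply_moves(plan=[0,0,0,0.0077,0.002,-0.008,0,0,0,0,0,0,-0.011,0,0,0,0,-0.0049,0,-0.0047,0,0,0,0,-0.0048,0,-0.0047,0,0,0,0,0,0,0,0])

```text
clock: 6.85
eef_pos: [517.2, 96.2, 168.1]
eef_rot: [3.133, 1.47, 0.082]
wrist_force: [-0.6, 0.8, -0.3]
finger_gap: 0.7
```

>>> apply_moves(plan=[0,0,0,-0.0044,0,-0.0051,0,0,0,0,-0.0044,0,-0.0051,0,0,0,0,-0.0039,0,-0.0055,0,0,0,0,-0.0038,0,-0.0055,0,0,0,0,0,0,0,0])

```text
clock: 7.48
eef_pos: [536.6, 97.9, 186.3]
eef_rot: [3.133, 1.47, 0.082]
wrist_force: [-1.5, 0.5, -0.1]
finger_gap: 0.4
```

Run:
```python
from h import *
from cell import readout,cams
import cv2
s=readout.read_state()
print(s["eef_pos"],s["eef_rot"],s["wrist_force"])
c=cams.camera("wrist");a=c["image"][:,:,::-1]
c=cams.camera("scene");t=c["image"][130:280,230:430,::-1]
cv2.imwrite("pics/c7.png",np.vstack([cv2.resize(a,(400,300)),cv2.resize(t,(400,300),interpolation=cv2.INTER_CUBIC)]))
```

```text
[536.6483  97.9085 186.3245] [3.1329 1.47   0.0816] [-1.4867  0.5179 -0.1247]
```

View pics/c7.png

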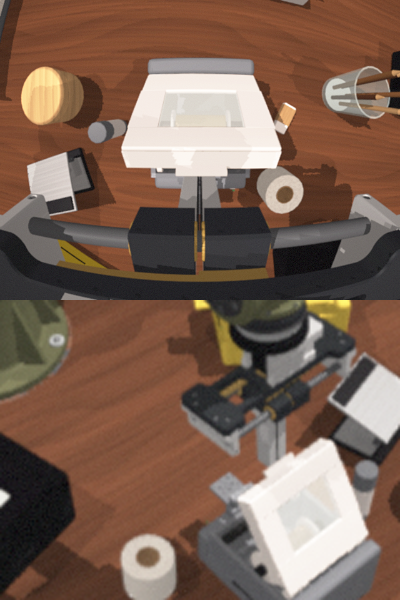

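The lid is moving up and the force is only about 1.5 N. I'll continue along the arc.

>>> apply_moves(plan=[0,0,0,-0.0033,0,-0.0058,0,0,0,0,-0.0033,0,-0.0058,0,0,0,0,-0.0027,0,-0.0062,0,0,0,0,-0.0027,0,-0.0062,0,0,0,0,0,0,0,0])

```text
clock: 8.2
eef_pos: [559.2, 100.0, 200.5]
eef_rot: [3.133, 1.47, 0.081]
wrist_force: [-0.2, -0.3, -0.1]
finger_gap: 0.5
```

>>> apply_moves(plan=[0,0,0,-0.002,0,-0.0064,0,0,0,0,-0.002,0,-0.0064,0,0,0,0,-0.0014,0,-0.0066,0,0,0,0,-0.0014,0,-0.0066,0,0,0,0,0,0,0,0])

```text
clock: 8.82
eef_pos: [584.2, 102.2, 209.7]
eef_rot: [3.132, 1.471, 0.081]
wrist_force: [-0.2, -0.1, -0.6]
finger_gap: 0.6
```

Run:
```python
from h import *
from cell import readout,cams
import cv2
s=readout.read_state()
print(s["eef_pos"],s["eef_rot"],s["wrist_force"])
c=cams.camera("wrist");a=c["image"][:,:,::-1]
c=cams.camera("scene");t=c["image"][130:280,250:450,::-1]
cv2.imwrite("pics/c8.png",np.vstack([cv2.resize(a,(400,300)),cv2.resize(t,(400,300),interpolation=cv2.INTER_CUBIC)]))
```

```text
[584.2396 102.229  209.7258] [3.1325 1.4707 0.0811] [-0.2239 -0.1307 -0.5996]
```

View pics/c8.png

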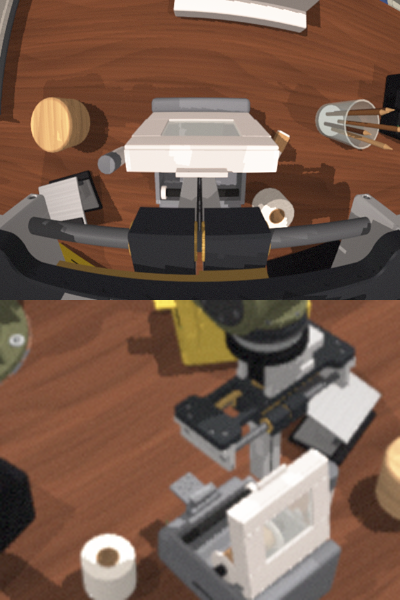

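The lid is nearly upright, so I'll carry on past upright.

>>> apply_moves(plan=[0,0,0,-0.0008,0,-0.0067,0,0,0,0,-0.0007,0,-0.0067,0,0,0,0,0,0,-0.0067,0,0,0,0,0,0,-0.0067,0,0,0,0,0,0,0,0])

```text
clock: 9.55
eef_pos: [610.6, 104.6, 213.7]
eef_rot: [3.132, 1.471, 0.081]
wrist_force: [-0.4, 0.2, 0.2]
finger_gap: 0.6
```

>>> apply_moves(plan=[0,0,0,0.0006,0,-0.0067,0,0,0,0,0.0006,0,-0.0067,0,0,0,0,0.0012,0,-0.0066,0,0,0,0,0.0012,0,-0.0066,0,0,0,0,0,0,0,0])

```text
clock: 10.18
eef_pos: [637.3, 107.0, 212.7]
eef_rot: [3.132, 1.471, 0.081]
wrist_force: [0.4, 0.6, -1.1]
finger_gap: 0.2
```

Run:
```python
from h import *
from cell import readout,cams
import cv2
s=readout.read_state()
print(s["eef_pos"],s["eef_rot"],s["wrist_force"])
c=cams.camera("wrist");a=c["image"][:,:,::-1]
c=cams.camera("scene");t=c["image"][130:280,270:470,::-1]
cv2.imwrite("pics/c9.png",np.vstack([cv2.resize(a,(400,300)),cv2.resize(t,(400,300),interpolation=cv2.INTER_CUBIC)]))
```

```text
[637.2824 107.0229 212.689 ] [3.1323 1.4711 0.081 ] [ 0.4304  0.5588 -1.0735]
```

View pics/c9.png

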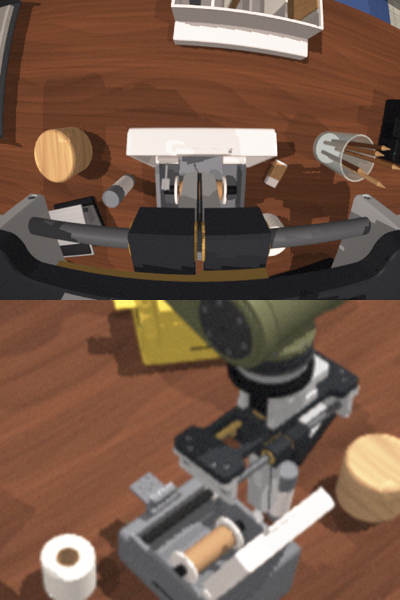

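The lid has passed over and leans back. I'll withdraw the hand backwards and upwards.

>>> apply_moves(plan=[0,0,0,0,0,0.015,0,0,0,0,-0.005,0,0.03,0,0,0,0,-0.02,0,0.05,0,0,0,0,-0.02,0,0.05,0,0,0,0,-0.01,0,0.05,0])

```text
clock: 10.9
eef_pos: [436.7, 88.9, 249.1]
eef_rot: [3.133, 1.469, 0.082]
wrist_force: [0.4, 0.1, 0.9]
finger_gap: 0.4
```

>>> apply_moves(plan=[0,0,0,0,0,0.04,0,0,0,0,0,0,0,0,0,0,0,0,0,0,0,0,0,0,0,0,0,0,0,0,0,0,0,0,0])

```text
clock: 11.52
eef_pos: [399.0, 85.5, 244.0]
eef_rot: [3.132, 1.471, 0.081]
wrist_force: [-0.4, 1.1, 0.2]
finger_gap: 0.7
```

Run:
```python
from h import *
from cell import readout,cams
import cv2
s=readout.read_state()
print(s["eef_pos"],s["wrist_force"])
c=cams.camera("wrist");cv2.imwrite("pics/w10.png",c["image"][:,:,::-1]);pickle.dump((s,c),open("w10.pkl","wb"))
c=cams.camera("scene");pickle.dump(c,open("s10.pkl","wb"));t=c["image"][150:330,250:490,::-1]
a=cams.camera("top");pickle.dump(a,open("t10.pkl","wb"));a=a["image"][150:260,180:400,::-1]
cv2.imwrite("pics/c10.png",np.vstack([cv2.resize(t,(400,300),interpolation=cv2.INTER_CUBIC),cv2.resize(a,(400,200),interpolation=cv2.INTER_CUBIC)]))
```

```text
[399.0268  85.5002 243.991 ] [-0.45    1.0812  0.2478]
```

View pics/c10.png

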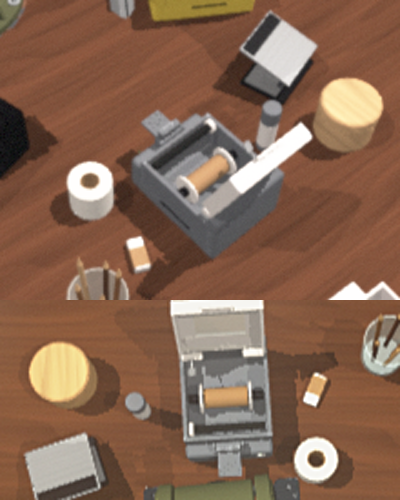

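View pics/w10.png

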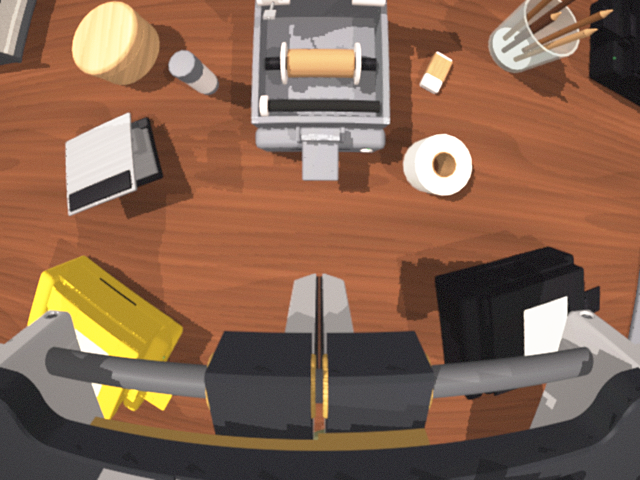

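The lid is open, leaning back beyond the rear block, and the hand is clear. I'll check the lid angle, the printer's shift, and that nothing is still moving.

Run:
```python
from h import *
from cell import readout,cams
import cv2
s,c=load("w10")
print(wplane(s,c,(302,180),77),wplane(s,c,(338,180),77))
t0,t=load("t10"),cams.camera("top"); 
d=cv2.absdiff(t0["image"],t["image"])[100:280,150:420]; print("diff",d.max(),d.mean())
for th in (1.6,1.75,1.92): print(th,proj(t,lip(th)))
a=t["image"][120:250,240:370,::-1]
cv2.imwrite("pics/t11.png",cv2.resize(a,(520,520),interpolation=cv2.INTER_CUBIC))
```

```text
[452.6308 105.3168  77.    ] [455.7081  71.4201  77.    ]
diff 29 1.4416666666666667
1.6 [299.9049 173.3315]
1.75 [299.3856 165.1799]
1.92 [298.8886 156.5188]
```

View pics/t11.png

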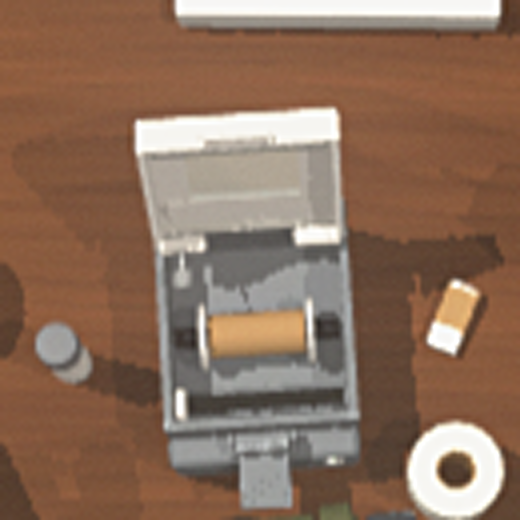

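```bash
python3 -c "
from cell import ticket
print(ticket.sign_off())"
```

```text
the job is handed in; nothing more can be done
None
```

The printer is open for a new roll, and I handed the job in after about 12 s of the 51 s allowed. I pressed the release tab with the closed fingertips (about 5 N) and the lid popped up. I then pushed the lip along its arc past upright, where the lid sank onto its stop, and drew the hand back clear.

- **Lid:** in the last top view the lip is at about row 154.5. I expected 156.5 at the 1.92 rad stop and 165 at 1.75 rad, so it is fully open. Two pictures in a row differed only by image noise, so it appears still.
- **Tab:** its front edge measures about 34 mm wide when placed at its rest height, which fits it being back up.
- **Printer:** the pad corners are within 1 mm of where they were before the press, and it looks level.
- **Things around it:** none appear to have moved in the pictures; I judged this by eye and did not measure it.
- **Robot:** the hand is well clear, and the wrist reading is about 1 N of noise.

**One disagreement:** with the lid sprung up, the lip measured about 9 mm further back than I had predicted. I probably picked its upper edge. It did not affect the push.

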